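# Draw back and hold the spring jaw of a lens clamp

## Task

Unlock the lens clamp by turning the knob on its top clockwise (seen from above) until it clicks over into its open position, then draw the spring-loaded jaw back by its D-shaped handle until the pointer on the jaw stands level with the tip of the index rider. Finish while still holding the handle there with the gripper, so that the lens block can be exchanged. Leave the rider, the lens block and the things lying around where they are.

Things in the scene. Friction and masses are not known exactly. Their poses are not given: they have to be found in the camera images.
- clamp: Cast iron lens clamp fixed to the bench, base 232 x 120 x 12 mm. Origin on the bench top right under the knob axis. Its -x axis points along the pull (jaw to handle, roughly towards the robot), +y is the side with the index rail, z up. Guide housing under the knob: 56 mm along x, 100 mm along y, centred on the origin, top 60 mm above the bench. The fixed rear jaw spans x 168 to 192 mm, top at 60 mm. The steel parts below are built into the clamp.
- knob (a joint): Steel lock knob, angle in rad: 0 locked (bar along the clamp's y), grows clockwise seen from above, stop at 1.3 open. A spring detent pulls it to 0 below about 0.65 and to 1.3 above it (it clicks over there and stays); turning takes at most about 0.2 N m. While it is locked the jaw cannot be drawn back more than about 3 mm; leave it in the open position.
- knob_grip (a point): Point on the knob's vertical axis, 85 mm above the bench, at the height to grip. The knob's bar is 52 mm long, 14 mm thick and 26 mm high (70 to 96 mm above the bench), on a neck 14 mm thick with a flat washer at its foot, 42 mm across, top 62 mm above the bench. The axes of this point turn with the knob: the bar lies along its y, so it is gripped across its x.
- jaw (a joint): Travel of the spring jaw with its handle, in m: 0 home (shut on the lens block), grows as the handle is pulled along the clamp's -x, stop at 0.055. A spring draws it home with 6 N at 0 rising by 1.2 N per cm; friction under 1 N.
- handle (a point): Middle of the handle's crossbar, 45 mm above the bench; at home it lies 92 mm from the knob axis on the clamp's -x side. The crossbar is round, 12 mm thick, 76 mm long along the clamp's y, between two side rods 10 mm thick (66 mm clear between them) that run into the housing; 58 mm clear between crossbar and housing. Below it is the bare bench. Grip it across the clamp's x from above. Moves with the jaw; axes as the clamp's.
- pointer (a point): Tip of the small steel pointer on the +y side of the jaw, 36 mm above the bench. Moves with the jaw; axes as the clamp's. At home it is at clamp x = 94 mm, y = 60 mm.
- mark (a point): Tip of the index rider, a small steel block (14 mm along the clamp's x, 24 mm along y, top 42 mm above the bench) on the rail on the clamp's +y side, 36 mm above the bench, pointing to the jaw; it is set 25 to 45 mm from the pointer's home towards the handle. The pointer passes just in front of it: level means the same clamp x. Axes as the clamp's. It sits by friction and must not be shifted.
- lens_block: Walnut lens block, round, 60 mm across, 52 mm high with a smaller top and a lens on it, standing loose on the clamp's base between the jaw and the rear jaw. Origin at the centre of its underside, 12 mm above the bench. Not to be moved.
- filter_disk: Bystander: yellow glass filter disk, 60 mm across, 6 mm thick, lying on the bench; origin at the centre of its underside.
- lapping_cup: Bystander: copper lapping cup, 68 mm across, 45 mm high; origin at the centre of its underside.
- loupe: Bystander: chrome loupe, 42 mm across, 42 mm high, standing; origin at the centre of its underside.
- domed_tool: Bystander: domed iron grinding tool, 66 mm across, 46 mm high; origin at the centre of its underside.

How it is judged:
On the way:
1. the knob is turned past its click into the open position with the jaw still home (value of joint knob above 1.1 rad and value of joint jaw below 0.006 m), for 0.2 s.
At the end, for the whole second after the job is handed in: Knob open (beyond 1.1 rad); pointer still and level with the rider's tip within 6 mm along the clamp's x; fingers hold the handle (over 3 N) against the spring; lens block upright, within 12 mm of its start. The robot keeps holding through the last second (x of pointer in the frame of mark between -0.006 and 0.006 m and value of joint knob above 1.1 rad and velocity of joint jaw between -0.01 and 0.01 m/s and contact force between the fingers and jaw above 3 N and distance of lens_block from where it was at the start of the episode below 0.012 m and angle between lens_block's own z axis and vertical below 0.15 rad); the arm keeps its last pose, push and grip.
It fails at once if the index rider is shifted by more than 4 mm (distance of mark from where it was at the start of the episode above 0.004 m).
It fails at once if a bystander is moved by more than 20 mm (distance of any of filter_disk, lapping_cup, loupe, domed_tool from where it was at the start of the episode above 0.02 m).
It also fails if it takes over 48 s, if anything falls off the work surface, if the arm or the gripper's body presses on something with over 40 N, if the wrist force passes 120 N, or if a joint passes its speed limit or range.

## Robot

A 6-joint arm with a two-finger parallel gripper is mounted at the origin on the work surface. World frame = base frame: x ahead of the robot, y to its left, z up, the work surface at z = 0. Lengths are in m, angles in rad, forces in N, time in s.
With the tool pointing down it reaches from about 0.25 to 0.725 m from the base axis. Payload 4 kg.
Tool frame: the origin (TCP) lies on the front face of the gripper's body, between the roots of the fingers; the fingertips stand 73 mm ahead of it and the grasp point (between the pads) lies 54 mm ahead of it (robot.grasp_offset is the distance from the TCP to the grasp point, in m); z points along the fingers, y is the direction in which the jaws open and shut (so a half turn about z gives the same grasp; the last joint's range is limited). The gripper opens to 85 mm and grips with 20 to 120 N. Pads are 22 mm wide; open, the fingers measure 114 mm over their backs; the gripper's body (76 mm by 85 mm) begins 54 mm behind the grasp point. The pads swing forward as they close: fully open they stand 13 mm farther back than shut.
Start: joints at [0, 0.241, 0.005, 1.335, 0, 1.571], TCP at [0.5, -0, 0.304] pointing down, gripper open.
Joint ranges: [-2.72, 2.72], [-1.05, 1.87], [-1.09, 1.28], [-1.99, 2.15], [-1.42, 1.44], [-3.14, 3.14]. Speed limits (rad/s): [2.79, 2.79, 3.14, 3.14, 3.14, 3.14].

## Interface

Orientations are given as a unit quaternion [w, x, y, z].
In Python, from bench import robot, cams, finish_job gives the robot as it stands. The module is installed in compiled form; this text tells all that it offers.
- The arm moves only by the tool step_arm, never from a script. Its arguments are lists of equal length, an entry for each row: "rot": the turn, a rotation vector about the tool's x, y, z in units of pi rad (1.0 is pi rad), a list of three; "slide": the shift along the tool's x, y, z in units of 0.2 m (1.0 is 0.2 m), a list of three; "claw": the gripper command: -1 is shut, 1 is fully open, values between are in proportion. In form: {"rot": [[rx, ry, rz], ...], "slide": [[dx, dy, dz], ...], "claw": [claw, ...]}. A call has 1 to 10 rows; each row shifts and turns the commanded pose from where the row before left it, along the tool's axes as they then stand; what a row does not reach is not made up. A row lasts 1/12 s, in which the tool goes at most 41.7 mm and 7.16 degrees, less where a joint would pass 70% of its speed; a pose out of reach is approached as far as the arm can. A call with a number of a shift or a turn outside -1 to 1 is refused whole. A call with a gripper value outside its range is refused whole. The fingers move at their own pace and stop on an object; "grip_force" is the grip in N (left out, the last holds). Time passes only in rows, so rows that do not move let the fingers close. It gives the time, the measured TCP pose, the force and the opening at its end, in the units of the state.
- robot.observe(): the state, without advancing time (a new reading comes with each control period).
- cams.snapshot(name): name is "scene" or "side" or "wrist"; returns the picture (480x640x3 uint8, red, green, blue); there is no depth.
- cams.get_calibration(name): a dict with "mtx" (3x3 intrinsics, pixels), "rvec" (rotation vector, rad) and "tvec" (3), from world to camera coordinates, as OpenCV has them. Camera axes: x right, y down, z forward; pixel columns grow to the right and rows downward; lengths in m; the calibration is good to about 2 mm. A picture is of the moment at which its call begins: read the wrist's pose just before it. get_calibration takes no time and is no camera call; for the wrist camera it gives the pose at the moment of the call.
- finish_job(): hands the job in, once; it reports no verdict.
The state is a dict: "clock": time; "qpos": joint angles; "dq": joint speeds; "joint_efforts": joint torques, N m; "eef_pos": TCP position; "tcp_rot": TCP orientation; "contact_force": force on the tool from outside, world axes, zero at the start; "wrist_torque": the same for the moment, N m; "width": opening from 0.0 (shut) to 1.0 (fully open).
Only numpy, scipy, OpenCV 4.12 (cv2) and the standard library are available. Lean on these libraries where they do the work, as an engineer would, in place of code of your own. Each camera call takes 0.05 s, during which the arm holds its last target.

## Working session

There is one attempt and no reset: what is moved stays moved. The work goes in short steps, Python scripts to look and compute and a tool call to move; the robot and the scene stay as the last step left them, time stands still between calls to the robot, and variables do not carry over. Pictures are saved under pics/ and viewed, and the job is handed in when it is done.

Besides the shell and the picture viewer there is one more tool, called after "Request:" as name(argument=value, ...) on one line, values as JSON. step_arm: Moves the arm, as the interface text tells. Its arguments: {"type":"object","properties":{"rot":{"type":"array"},"slide":{"type":"array"},"claw":{"type":"array"},"grip_force":{"type":"number"}},"required":["rot","slide","claw"]}

```bash
mkdir -p pics; python3 - <<'E'
from bench import robot,cams
import cv2
print(robot.observe())
for n in ["scene","side","wrist"]:
    c=cams.get_calibration(n); print(n,c)
    cv2.imwrite(f"pics/{n}0.png",cams.snapshot(n)[:,:,::-1])
E
```

```text
{'clock': 0.0, 'qpos': array([-2.16913541e-05,  2.41407559e-01,  3.67294761e-03,  1.33522041e+00,
       -3.32630472e-05,  1.57075065e+00]), 'dq': array([-0.00040528,  0.00013068, -0.00071093, -0.00294016,  0.00045115,
        0.00186391]), 'joint_efforts': array([ 5.50268451e-04, -3.72315860e+01,  2.52406776e+01,  1.67737965e-02,
        2.29149265e-05,  1.14679995e-05]), 'eef_pos': array([ 4.99490972e-01, -1.85150732e-05,  3.02995955e-01]), 'tcp_rot': array([-0.00075148,  0.70709788,  0.70711486, -0.00077495]), 'contact_force': array([-0.15534347,  0.30482579, -0.57371998]), 'wrist_torque': array([ 0.01784995, -0.02887607, -0.03072297]), 'width': 0.998015423322017}
scene {'mtx': array([[461.61754759,   0.        , 316.89616774],
       [  0.        , 461.61754759, 243.69537039],
       [  0.        ,   0.        ,   1.        ]]), 'rvec': array([ 2.03608047,  1.16308806, -0.50136575]), 'tvec': array([-0.35958848, -0.27436618,  1.2151967 ])}
side {'mtx': array([[582.39532018,   0.        , 319.13893737],
       [  0.        , 582.39532018, 247.57965953],
       [  0.        ,   0.        ,   1.        ]]), 'rvec': array([ 0.53265424, -2.57346025,  1.361891  ]), 'tvec': array([0.58186554, 0.15915994, 1.08731349])}
wrist {'mtx': array([[379.59941726,   0.        , 316.4619772 ],
       [  0.        , 379.59941726, 242.04312579],
       [  0.        ,   0.        ,   1.        ]]), 'rvec': array([-2.84018533e+00, -1.09381506e-03,  3.40435831e-03]), 'tvec': array([-0.49941807, -0.03878117,  0.37907615])}
```

View pics/scene0.png

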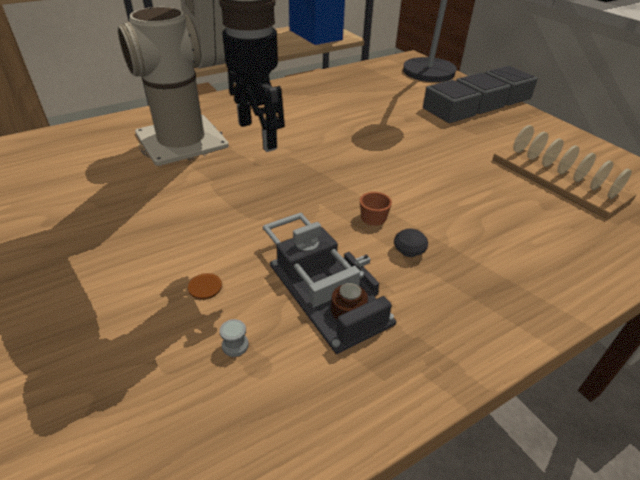

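View pics/side0.png

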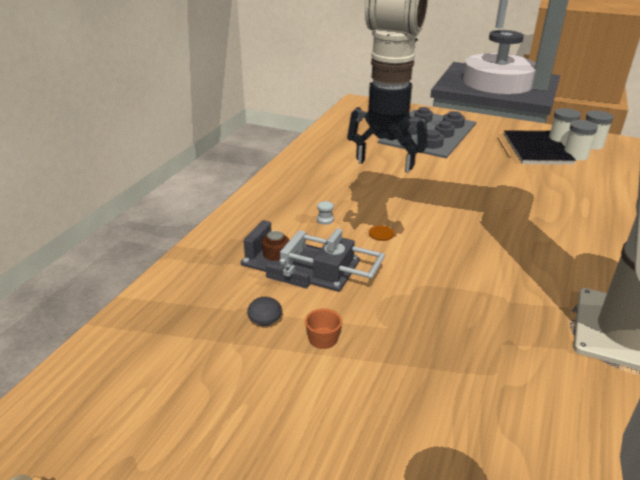

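View pics/wrist0.png

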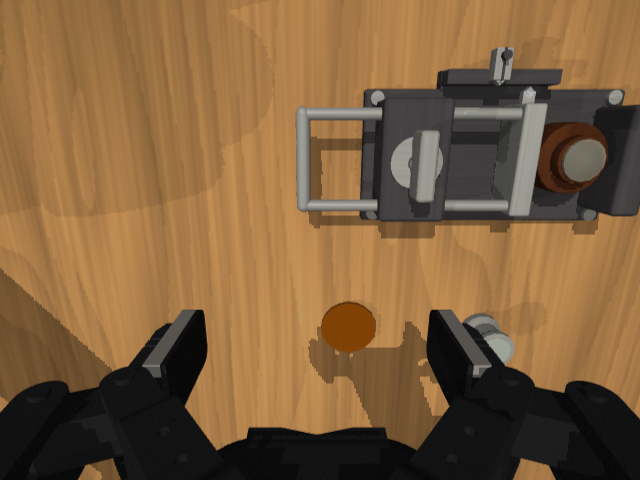

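The wrist view shows the whole clamp, with its pull direction close to world -x: handle bar at column 304, knob at about (420,163), rider at about (502,65). I'll enlarge it to get finer pixel positions.

```bash
python3 - <<'E'
import cv2
im=cv2.imread("pics/wrist0.png")
cv2.imwrite("pics/w0a.png",cv2.resize(im[85:235,285:460],None,fx=4.5,fy=4,interpolation=cv2.INTER_CUBIC))
cv2.imwrite("pics/w0b.png",cv2.resize(im[35:135,440:573],None,fx=6,fy=6,interpolation=cv2.INTER_CUBIC))
E
```

```text
(no output)
```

View pics/w0a.png

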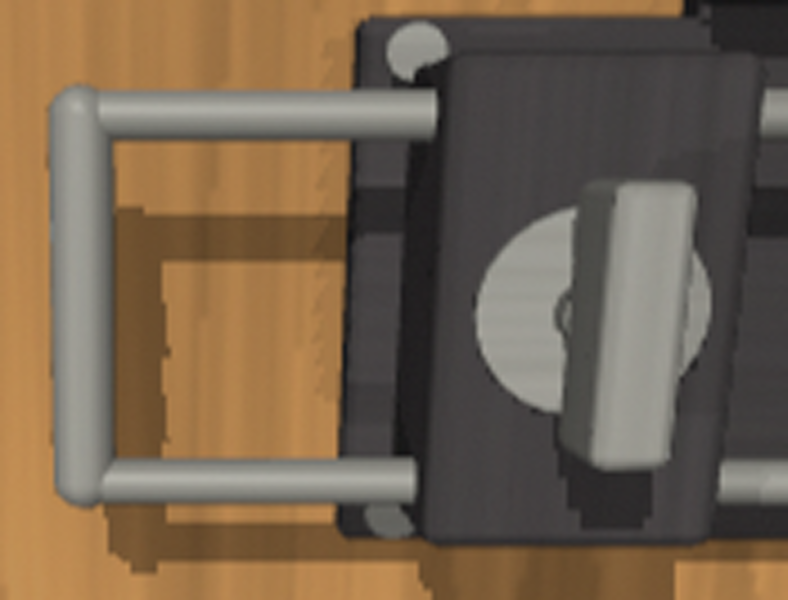

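View pics/w0b.png

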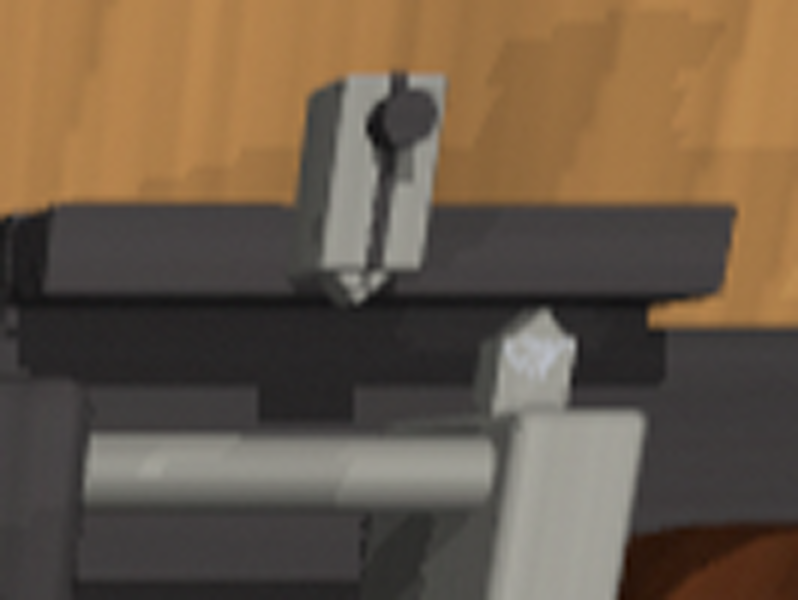

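```bash
cat > h.py <<'E'
import numpy as np,cv2
from bench import robot,cams
def ray(c,p,z):
    R=cv2.Rodrigues(c['rvec'])[0]; o=-R.T@c['tvec']
    d=R.T@np.linalg.inv(c['mtx'])@np.array([p[0],p[1],1.]); return o+d*(z-o[2])/d[2]
E
python3 - <<'E'
from h import *
c=cams.get_calibration('wrist')
P={}
for n,p,z in [("mark",(499.5,85.8),.036),("ptr",(530.5,86.7),.036),("h+",(302.8,113.75),.045),("h-",(303.4,205.5),.045),("wash",(416.8,162.75),.062),("bar",(427.7,166.3),.096),
 ("barN",(430.6,130.9),.096),("barS",(425,201.7),.096)]:
    P[n]=ray(c,p,z); print(n,P[n].round(4))
d=P["h+"]-P["h-"]; print("handle yaw",np.degrees(np.arctan2(-d[0],d[1])),np.linalg.norm(d))
d=P["barN"]-P["barS"]; print("bar yaw",np.degrees(np.arctan2(-d[0],d[1])),np.linalg.norm(d))
h=(P["h+"]+P["h-"])/2; k=(P["wash"]+P["bar"])/2; d=k-h; print(h,k,"axis yaw",np.degrees(np.arctan2(d[1],d[0])),np.linalg.norm(d[:2]))
R=cv2.Rodrigues(c['rvec'])[0]
from scipy.spatial.transform import Rotation as Ro
print(robot.observe()['eef_pos'], Ro.from_quat(robot.observe()['tcp_rot'],scalar_first=True).as_matrix().round(3))
E
```

```text
mark [0.65   0.1058 0.036 ]
ptr [0.6756 0.1051 0.036 ]
h+ [0.4885 0.0837 0.045 ]
h- [0.4882 0.0075 0.045 ]
wash [0.5803 0.046  0.062 ]
bar [0.5796 0.0468 0.096 ]
barN [0.5795 0.0712 0.096 ]
barS [0.5798 0.021  0.096 ]
handle yaw -0.19403476349088086 0.07625137815621501
bar yaw 0.4152742148234921 0.05012727415444892
[0.48833769 0.04559615 0.045     ] [0.57994434 0.0463973  0.079     ] axis yaw 0.5010714028226085 0.09161015978963044
[4.99627658e-01 8.67305804e-06 3.03207516e-01] [[-0.     1.    -0.002]
 [ 1.     0.     0.   ]
 [ 0.    -0.002 -1.   ]]
```

Request:
step_arm(rot=[[0,0,0],[0,0,0],[0,0,0],[0,0,0],[0,0,0],[0,0,0],[0,0,0],[0,0,0]], slide=[[0.058,0.1,0],[0.058,0.1,0],[0.058,0.1,0],[0.056,0.102,0.05],[0,0,0.15],[0,0,0.15],[0,0,0.05],[0,0,0]], claw=[1,1,1,1,1,1,1,1])

```text
clock: 0.82
eef_pos: [0.5781, 0.0459, 0.2201]
tcp_rot: [-0.003, 0.707, 0.707, -0.003]
contact_force: [-0.1, 0.3, -0.1]
width: 0.997
```

```bash
python3 - <<'E'
from h import *
o=robot.observe();print(o['clock'],o['eef_pos'],o['tcp_rot'],o['qpos'])
c=cams.get_calibration('wrist')
cv2.imwrite("pics/w1.png",cams.snapshot("wrist")[:,:,::-1])
E
```

```text
0.8167 [0.57811462 0.04588481 0.22006679] [-0.0027572   0.70706418  0.70713667 -0.0032192 ] [7.91969782e-02 4.49650331e-01 8.36358455e-02 1.21325897e+00
 1.69199915e-05 1.64989072e+00]
```

View pics/w1.png

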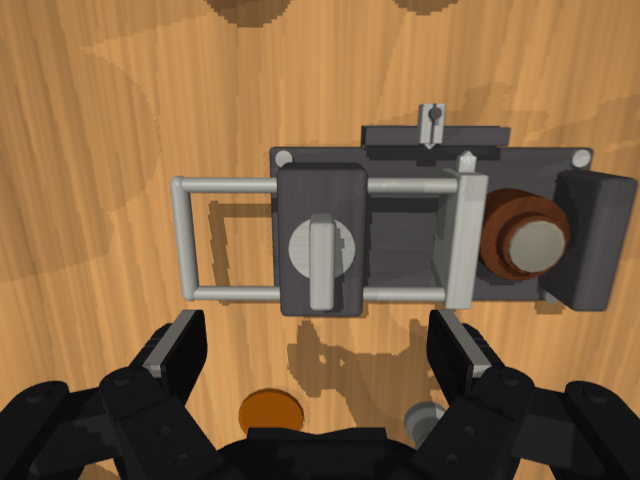

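```bash
python3 - <<'E'
from h import *
from scipy.spatial.transform import Rotation as Ro
c=cams.get_calibration('wrist')
im=cv2.imread("pics/w1.png")
for n,p,z in [("mark",(430.5,148),.036),("ptr",(467.5,152),.036),("wash",(321.5,249),.062),("bar",(321.5,261.5),.096),("h+",(178.5,185),.045),("h-",(189,294),.045)]:
    print(n,ray(c,p,z).round(4))
print(Ro.from_quat(robot.observe()['tcp_rot'],scalar_first=True).as_matrix().round(4))
cv2.imwrite("pics/w1a.png",cv2.resize(im[90:315,160:500],None,fx=2.3,fy=2.3,interpolation=cv2.INTER_CUBIC))
E
```

```text
mark [0.6537 0.1066 0.036 ]
ptr [0.6781 0.104  0.036 ]
wash [0.5824 0.0454 0.062 ]
bar [0.5821 0.0495 0.096 ]
h+ [0.4892 0.0836 0.045 ]
h- [0.4883 0.0059 0.045 ]
[[ 1.e-04  1.e+00 -4.e-03]
 [ 1.e+00 -1.e-04 -3.e-04]
 [-3.e-04 -4.e-03 -1.e+00]]
```

View pics/w1a.png

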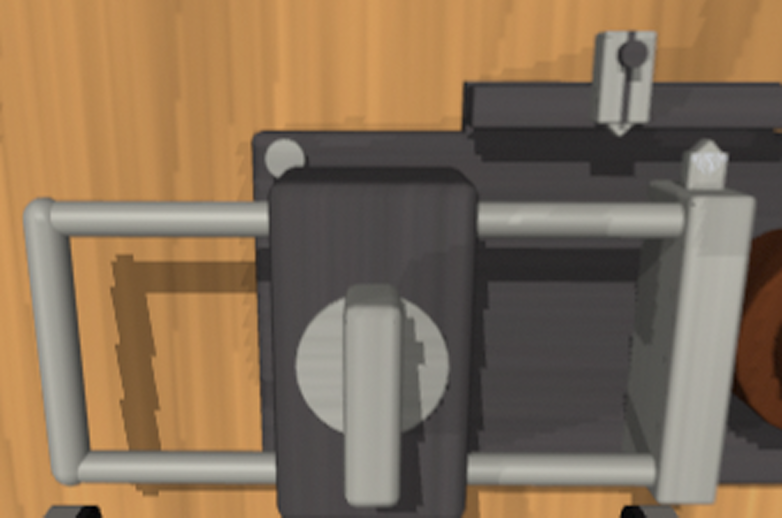

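Request:
step_arm(rot=[[0,0,0],[0,0,0],[0,0,0],[0,0,0],[0,0,0]], slide=[[0.005,0.018,0.1],[0,0,0.1],[0,0,0.1],[0,0,0.1],[0,0,0]], claw=[1,1,1,1,1])

```text
clock: 1.28
eef_pos: [0.5828, 0.0467, 0.1423]
tcp_rot: [-0.001, 0.707, 0.707, -0.001]
contact_force: [-1.6, -0.2, 0.1]
width: 1.001
```

Request:
step_arm(rot=[[0,0,0],[0,0,0],[0,0,0],[0,0,0],[0,0,0],[0,0,0],[0,0,0],[0,0,0],[0,0,0],[0,0,0]], slide=[[0,-0.006,0.01],[0,0,0],[0,0,0],[0,0,0],[0,0,0],[0,0,0],[0,0,0],[0,0,0],[0,0,0],[0,0,0]], claw=[-1,-1,-1,-1,-1,-1,-1,-1,-1,-1], grip_force=40)

```text
clock: 2.12
eef_pos: [0.5801, 0.047, 0.1427]
tcp_rot: [-0.002, 0.707, 0.707, -0.002]
contact_force: [-9.6, 0.1, 8.8]
width: 0.154
```

Request:
step_arm(rot=[[0,0,0],[0,0,0.03],[0,0,0.03],[0,0,0.03],[0,0,0.03],[0,0,0]], slide=[[0,-0.007,-0.005],[0,0,0],[0,0,0],[0,0,0],[0,0,0],[0,0,0]], claw=[-1,-1,-1,-1,-1,-1])

```text
clock: 2.62
eef_pos: [0.5802, 0.047, 0.1428]
tcp_rot: [-0.001, 0.827, 0.562, -0.001]
contact_force: [-5.1, -0.0, 2.2]
width: 0.154
```

```bash
python3 - <<'E'
from h import *
o=robot.observe();print(o['clock'],o['eef_pos'],o['contact_force'],o['wrist_torque'],o['qpos'])
from scipy.spatial.transform import Rotation as Ro
M=Ro.from_quat(o['tcp_rot'],scalar_first=True).as_matrix();print(M.round(3))
cv2.imwrite("pics/s2.png",cams.snapshot("wrist")[:,:,::-1])
E
```

```text
2.6167 [0.58017195 0.04697347 0.14276663] [-5.09712186 -0.02573701  2.22388731] [0.05609899 0.9048538  0.07129464] [ 8.07448815e-02  5.15936266e-01 -2.50975591e-02  1.03252420e+00
  1.09976805e-04  2.02977825e+00]
[[ 0.369  0.929 -0.003]
 [ 0.929 -0.369 -0.   ]
 [-0.001 -0.003 -1.   ]]
```

View pics/s2.png

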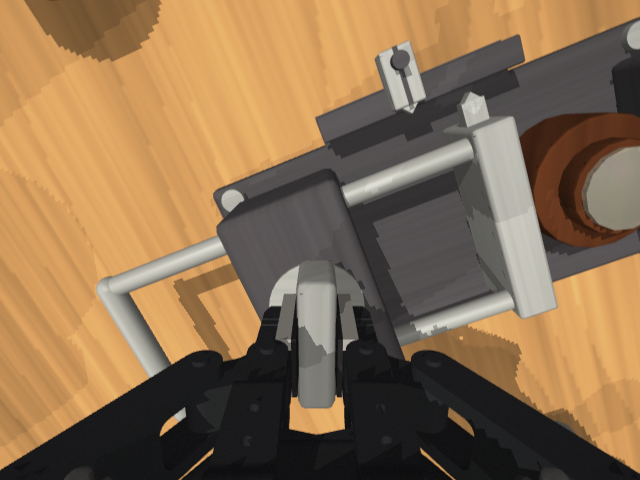

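The bar is turning with the gripper, about 22° clockwise so far. I'll carry on to the stop.

Request:
step_arm(rot=[[0,0,0.03],[0,0,0.03],[0,0,0.03],[0,0,0.03],[0,0,0.03],[0,0,0.03],[0,0,0.03],[0,0,0.03],[0,0,0.03],[0,0,0.02]], slide=[[0,0,0],[0,0,0],[0,0,0],[0,0,0],[0,0,0],[0,0,0],[0,0,0],[0,0,0],[0,0,0],[0,0,0]], claw=[-1,-1,-1,-1,-1,-1,-1,-1,-1,-1])

```text
clock: 3.5
eef_pos: [0.5808, 0.0465, 0.1428]
tcp_rot: [0.0, 0.99, 0.14, -0.001]
contact_force: [-3.7, -0.5, 2.0]
width: 0.156
```

Request:
step_arm(rot=[[0,0,0.005],[0,0,0],[0,0,0],[0,0,0]], slide=[[0,0,0],[0,0,0],[0,0,0],[0,0,0]], claw=[-1,-1,-1,-1])

```text
clock: 3.83
eef_pos: [0.5808, 0.0464, 0.1428]
tcp_rot: [0.0, 0.991, 0.134, -0.001]
contact_force: [-4.2, -3.2, 1.3]
width: 0.152
```

Request:
step_arm(rot=[[0,0,0],[0,0,0],[0,0,0],[0,0,0],[0,0,0],[0,0,0],[0,0,0]], slide=[[0,0,0],[0,0,0],[0,0,0],[0,0,0],[0,0,0],[0,0,0],[0,0,0]], claw=[0.5,0.5,0.5,0.5,0.5,0.5,0.5])

```text
clock: 4.42
eef_pos: [0.5815, 0.0471, 0.143]
tcp_rot: [-0.0, 0.991, 0.133, 0.0]
contact_force: [0.3, -0.3, 0.3]
width: 0.752
```

```bash
python3 - <<'E'
from h import *
o=robot.observe();print(o['clock'],o['eef_pos'],o['contact_force'],o['wrist_torque'],o['qpos'],o['width'])
from scipy.spatial.transform import Rotation as Ro
M=Ro.from_quat(o['tcp_rot'],scalar_first=True).as_matrix();print(M.round(3), np.degrees(np.arctan2(M[0,0],M[1,0])))
cv2.imwrite("pics/s3.png",cams.snapshot("wrist")[:,:,::-1])
E
```

```text
4.4167 [0.58153385 0.04709455 0.14296   ] [ 0.27026093 -0.25464384  0.26403149] [-0.00902298  0.01466533  0.00625265] [ 8.07761782e-02  5.16345701e-01 -2.38217667e-02  1.03031296e+00
  7.78507738e-05  2.95505306e+00] 0.7516978076431479
[[ 0.964  0.264  0.   ]
 [ 0.264 -0.964  0.   ]
 [ 0.    -0.    -1.   ]] 74.68393373461471
```

View pics/s3.png

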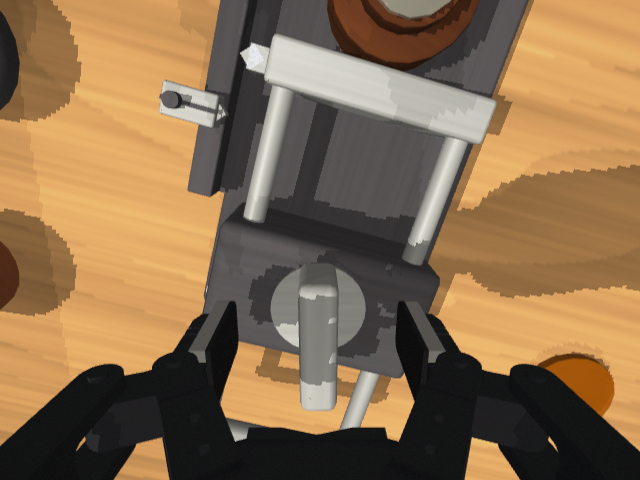

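The knob stays open at about 74.7° with the pads off it, and the jaw is still home. Next I'll raise, turn back and move over the handle.

Request:
step_arm(rot=[[0,0,0],[0,0,0],[0,0,0],[0,0,-0.038],[0,0,-0.038],[0,0,-0.038],[0,0,-0.038],[0,0,-0.038],[0,0,-0.038],[0,0,-0.038]], slide=[[0,0,-0.1],[0,0,-0.15],[0,0,-0.15],[0,0,0],[0,0,0],[0,0,0],[0,0,0],[0,0,0],[0,0,0],[0,0,0]], claw=[0.5,0.5,0.5,0.2,0.2,0.2,0.2,0.2,0.2,0.2])

```text
clock: 5.3
eef_pos: [0.5814, 0.047, 0.2229]
tcp_rot: [0.0, 0.85, 0.526, 0.0]
contact_force: [0.3, 0.9, 0.3]
width: 0.605
```

Request:
step_arm(rot=[[0,0,-0.038],[0,0,-0.038],[0,0,-0.038],[0,0,-0.035],[0,0,0],[0,0,0],[0,0,0],[0,0,0],[0,0,0],[0,0,0]], slide=[[0,0,0],[0,0,0],[0,0,0],[0,0,0],[-0.004,-0.115,0],[-0.004,-0.115,0],[0,-0.115,0],[0,-0.115,0],[0,0,0],[0,0,0]], claw=[0.2,0.2,0.2,0.2,0.2,0.2,0.2,0.2,0.2,0.2])

```text
clock: 6.13
eef_pos: [0.4886, 0.0454, 0.2232]
tcp_rot: [0.0, 0.707, 0.707, 0.0]
contact_force: [0.9, 0.3, 0.7]
width: 0.602
```

```bash
python3 - <<'E'
from h import *
o=robot.observe();print(o['clock'],o['eef_pos'],o['contact_force'],o['qpos'],o['width'])
from scipy.spatial.transform import Rotation as Ro
M=Ro.from_quat(o['tcp_rot'],scalar_first=True).as_matrix();print(M.round(3), np.degrees(np.arctan2(M[0,0],M[1,0])))
print({k:v.tolist() for k,v in cams.get_calibration('wrist').items()})
cv2.imwrite("pics/s4.png",cams.snapshot("wrist")[:,:,::-1])
E
```

```text
6.1333 [0.48856195 0.0454009  0.22322474] [0.90955468 0.2729746  0.74343579] [ 9.26643516e-02  2.73704186e-01 -1.68081323e-01  1.12875173e+00
 -6.05373567e-06  1.66316930e+00] 0.602033464120441
[[-0.  1.  0.]
 [ 1.  0.  0.]
 [ 0.  0. -1.]] -0.01669481979775832
{'mtx': [[379.5994172586226, 0.0, 316.4619772000153], [0.0, 379.5994172586226, 242.0431257862688], [0.0, 0.0, 1.0]], 'rvec': [-2.840216655025127, -0.0010524954496403068, 0.00027358463236816483], 'tvec': [-0.48911477803037245, 0.028485196293124238, 0.315210266495771]}
```

View pics/s4.png

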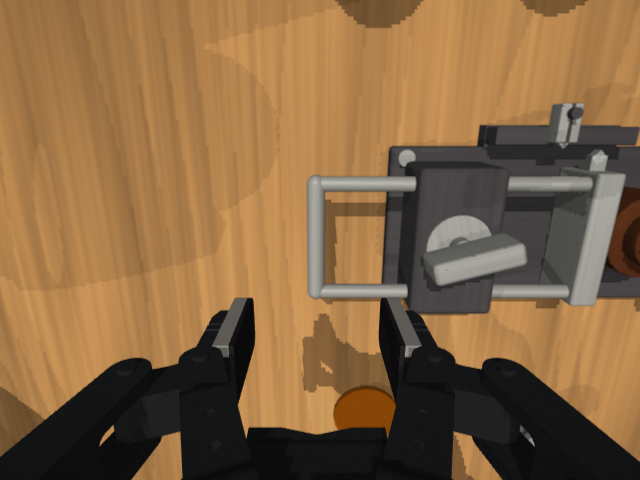

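The knob reads open (bar swung to about 75°), and the handle bar at column 315 is centred under the gripper. Now I'll lower and grip it.

Request:
step_arm(rot=[[0,0,0],[0,0,0],[0,0,0],[0,0,0],[0,0,0],[0,0,0],[0,0,0]], slide=[[0,0,0.12],[0,0,0.12],[0,0,0.12],[0,0,0.12],[0,0,0.1],[0,0,0.04],[0,0,0]], claw=[0.2,0.2,0.2,0.2,0.2,0.2,0.2])

```text
clock: 6.77
eef_pos: [0.4889, 0.0453, 0.0969]
tcp_rot: [-0.001, 0.707, 0.707, -0.001]
contact_force: [-0.3, 0.9, 0.7]
width: 0.606
```

Request:
step_arm(rot=[[0,0,0],[0,0,0],[0,0,0],[0,0,0],[0,0,0],[0,0,0],[0,0,0],[0,0,0],[0,0,0],[0,0,0]], slide=[[0,0,0],[0,0,0],[0,0,0],[0,0,0],[0,0,0],[0,0,0],[0,0,0],[0,0,0],[0,0,0],[0,0,0]], claw=[-1,-1,-1,-1,-1,-1,-1,-1,-1,-1], grip_force=60)

```text
clock: 7.6
eef_pos: [0.4878, 0.0455, 0.1]
tcp_rot: [-0.001, 0.707, 0.707, -0.001]
contact_force: [-5.8, 0.5, 5.8]
width: 0.114
```

Request:
step_arm(rot=[[0,0,0],[0,0,0],[0,0,0],[0,0,0],[0,0,0],[0,0,0],[0,0,0],[0,0,0],[0,0,0],[0,0,0]], slide=[[0,-0.015,0],[0,-0.015,0],[0,-0.02,0],[0,-0.02,0],[0,-0.02,0],[0,-0.02,0],[0,-0.015,0],[0,-0.01,0],[0,0,0],[0,0,0]], claw=[-1,-1,-1,-1,-1,-1,-1,-1,-1,-1])

```text
clock: 8.43
eef_pos: [0.4662, 0.0455, 0.1001]
tcp_rot: [0.003, 0.707, 0.707, 0.003]
contact_force: [8.5, 0.5, -9.0]
width: 0.116
```

```bash
python3 - <<'E'
from h import *
o=robot.observe();print(o['clock'],o['eef_pos'],o['contact_force'],o['width'])
for n in ("wrist","side","scene"):
    im=cams.snapshot(n)[:,:,::-1]; cv2.imwrite(f"pics/{n}5.png",im)
    if n=="side": cv2.imwrite("pics/side5c.png",cv2.resize(im[220:300,230:400],None,fx=4.5,fy=4.5,interpolation=cv2.INTER_CUBIC))
    if n=="scene": cv2.imwrite("pics/scene5c.png",cv2.resize(im[200:350,250:410],None,fx=4,fy=4,interpolation=cv2.INTER_CUBIC))
print({k:v.tolist() for k,v in cams.get_calibration('wrist').items()})
E
```

```text
8.4333 [0.46618958 0.0455446  0.10013469] [ 8.5424267   0.46702336 -8.96966599] 0.11619301480698449
{'mtx': [[379.5994172586226, 0.0, 316.4619772000153], [0.0, 379.5994172586226, 242.0431257862688], [0.0, 0.0, 1.0]], 'rvec': [-2.840362484502076, 0.0015658123422893461, -0.011938770536634589], 'tvec': [-0.4677019780409172, 0.06661024989112972, 0.1938966461796897]}
```

View pics/wrist5.png

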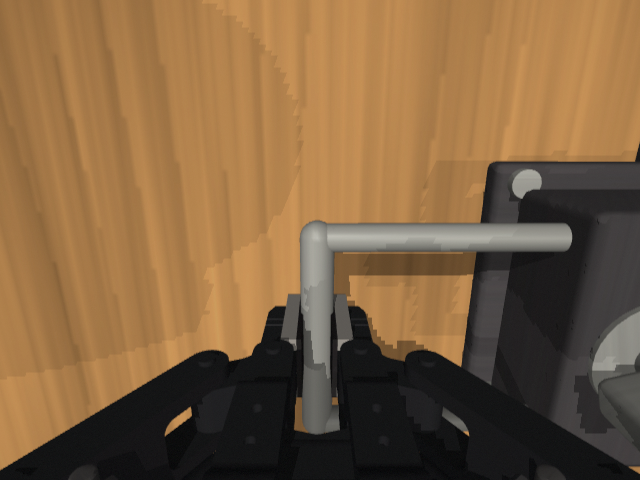

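View pics/scene5c.png

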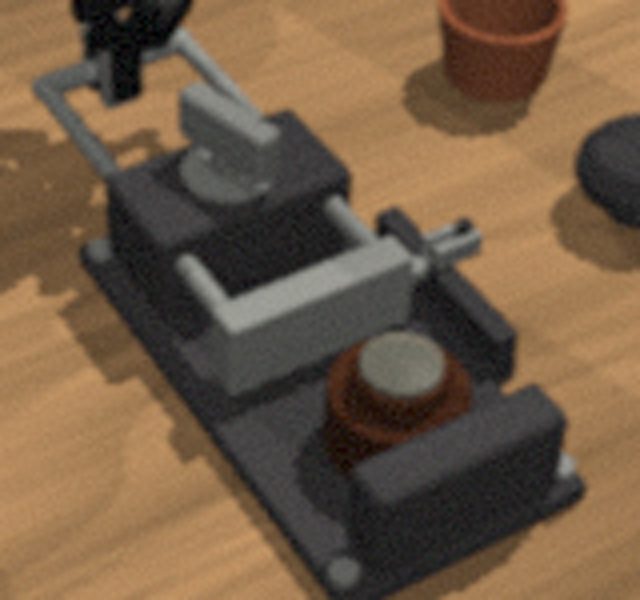

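View pics/side5c.png

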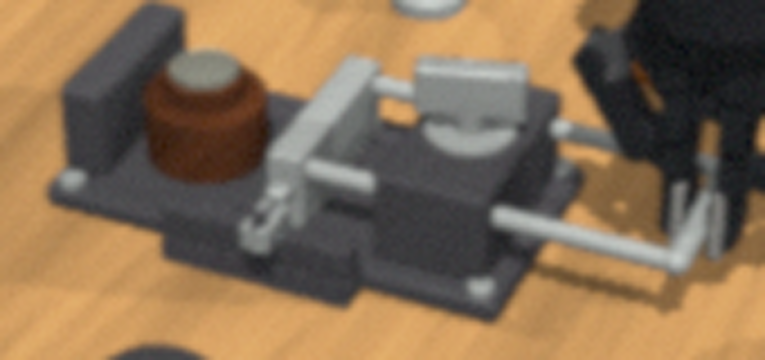

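```bash
python3 - <<'E'
from h import *
c=cams.get_calibration('wrist')
A=dict(c); A['rvec']=np.array([-2.840216655025127, -0.0010524954496403068, 0.00027358463236816483]);A['tvec']=np.array([-0.48911477803037245, 0.028485196293124238, 0.315210266495771])
print(ray(A,(315.5,200),.045),ray(A,(315.5,280),.045))
print("mark/ptr home s4",ray(A,(562.5,148),.036),ray(A,(598.5,151),.036))
print(ray(c,(316,245),.045),ray(c,(317,285),.045),ray(c,(316,420),.045))
for n,r in(("side",(245,265,285,285)),("scene",(340,240,375,280))):
    x0,y0,x1,y1=r; im=cv2.imread(f"pics/{n}5.png")[y0:y1,x0:x1]
    cv2.imwrite(f"pics/{n}5d.png",cv2.resize(im,None,fx=15,fy=15,interpolation=cv2.INTER_CUBIC))
E
```

```text
[0.48844267 0.0732518  0.045     ] [0.48843945 0.01620401 0.045     ]
mark/ptr home s4 [0.65060892 0.10619969 0.036     ] [0.67466729 0.10429715 0.036     ]
[0.46716864 0.08152803 0.045     ] [0.46752124 0.06660258 0.045     ] [0.4671545  0.00779127 0.045     ]
```

View pics/side5d.png

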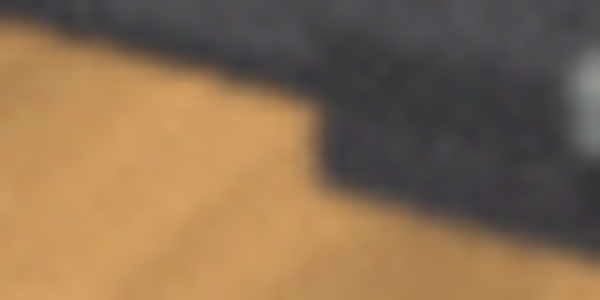

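View pics/scene5d.png

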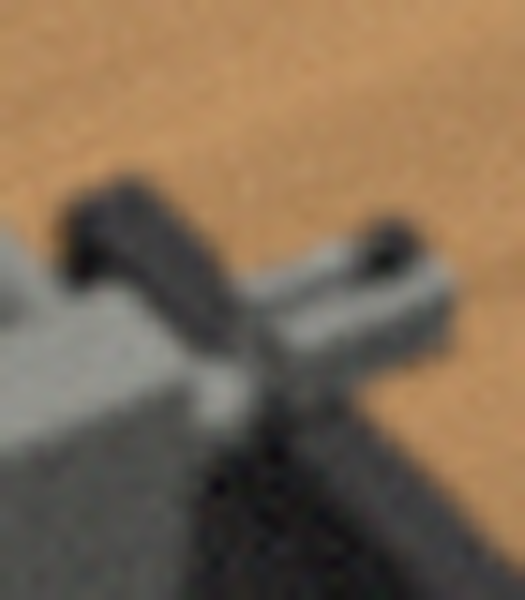

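The handle has moved 21.2 mm and the target is about 25 mm, so I'll pull a little further.

Request:
step_arm(rot=[[0,0,0],[0,0,0],[0,0,0],[0,0,0],[0,0,0],[0,0,0]], slide=[[0,-0.012,0],[0,-0.01,0],[0,0,0],[0,0,0],[0,0,0],[0,0,0]], claw=[-1,-1,-1,-1,-1,-1])

```text
clock: 9.08
eef_pos: [0.4621, 0.0455, 0.1001]
tcp_rot: [0.003, 0.707, 0.707, 0.003]
contact_force: [8.9, 1.1, -8.6]
width: 0.115
```

```bash
python3 - <<'E'
from h import *
o=robot.observe();print(o['clock'],o['eef_pos'],o['contact_force'],o['width'])
for n,r in(("wrist",(280,200,370,300)),("side",(270,240,315,280)),("scene",(340,240,375,280))):
    im=cams.snapshot(n)[:,:,::-1]; x0,y0,x1,y1=r
    cv2.imwrite(f"pics/{n}6.png",im)
    cv2.imwrite(f"pics/{n}6d.png",cv2.resize(im[y0:y1,x0:x1],None,fx=6 if n=="wrist" else 15,fy=6 if n=="wrist" else 15,interpolation=cv2.INTER_CUBIC))
c=cams.get_calibration('wrist'); print(ray(c,(316,245),.045))
im=cv2.imread("pics/wrist6.png"); print(im[260,290:345].mean(1).astype(int))
E
```

```text
9.0833 [0.46208636 0.04552209 0.10013013] [ 8.88049303  1.13464733 -8.63908946] 0.1148699547795469
[0.46301492 0.08153247 0.045     ]
[141 142 141 142 140 140 141 141 140 140 102 116 124 133 138 143 146 150
 152 157 160 161 162 162 160 159 159 158 155 154 151 149 145 142 139 135
 130 125 119 115 108  99  89  78  84  90  89  89  89  90  89  90  88  87
  88]
```

View pics/wrist6d.png

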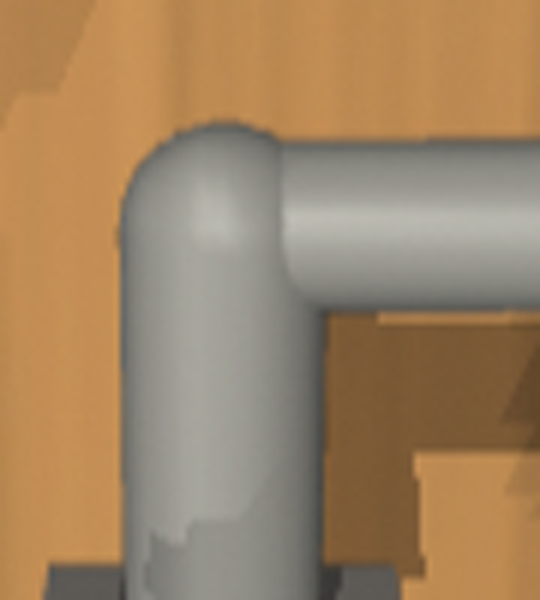

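View pics/side6d.png

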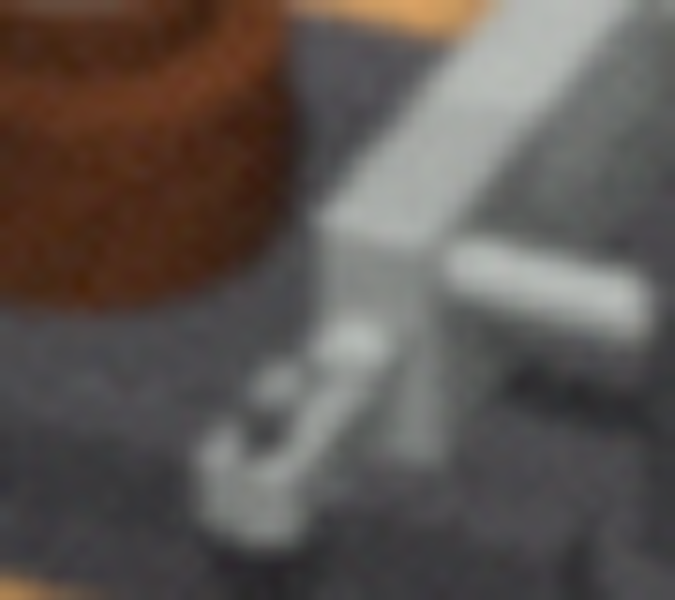

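View pics/scene6d.png

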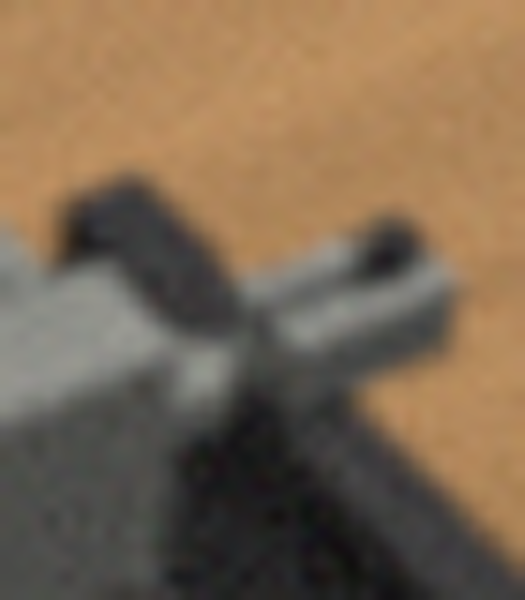

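```bash
python3 - <<'E'
from h import *
c=cams.get_calibration('scene')
for p in [(355.9,263.5),(357.2,262.3)]: print(ray(c,p,.038))
# expected projections at mark x
for n in("scene","side"):
    c=cams.get_calibration(n)
    q=cv2.projectPoints(np.array([[.6505,.106,.036],[.6505,.102,.038],[.6505,.118,.042],[.6445,.102,.038],[.6565,.102,.038]]),c['rvec'],c['tvec'],c['mtx'],None)[0].reshape(-1,2)
    off={"scene":(340,240),"side":(270,240)}[n]; print(n,((q-off)*15).round())
o=robot.observe();print(o['clock'],o['eef_pos'],o['contact_force'],o['dq'].round(4))
E
```

```text
[0.65101726 0.10772742 0.038     ]
[0.64962805 0.11149883 0.038     ]
scene [[223. 367.]
 [196. 367.]
 [310. 296.]
 [167. 336.]
 [225. 397.]]
side [[316. 379.]
 [328. 351.]
 [277. 391.]
 [368. 362.]
 [289. 341.]]
9.2333 [0.46210972 0.04553879 0.10014189] [ 8.83083444  0.08015981 -8.4054962 ] [-0.0007  0.0006 -0.0001  0.0007 -0.0018  0.0009]
```

In both views the pointer lines up with the rider's tip to about 1.5 mm, and everything is still. I'll hand the job in.

```bash
python3 - <<'E'
from bench import finish_job
print(finish_job())
E
```

```text
the job is handed in; nothing more can be done
None
```

I turned the knob about 75° clockwise into its open position. It stayed there after I let go, and the jaw was still home. I then gripped the handle with a 60 N grip setting, drew it back 25.4 mm and handed the job in at about 9.2 s while still holding it. The system gives no verdict.

- **Alignment:** the pointer needed to travel about 24–25.6 mm by three wrist-camera measurements. In the scene view, the pointer and the rider's tip came out within about 1.5 mm of each other along x (6 mm is allowed). The side view agreed only to within a few mm, because of its coarse pixels.
- **Holding:** the tool read about 9 N pull along x against the spring, with the arm still. It also read about 8.5 N downward, well below the limits.
- **Surroundings:** in the last pictures the rider and lens block looked unmoved, judged by eye and not measured. I did not check the four bystanders one by one, but the gripper never came near them.

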